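# Secure the ink carrier and hold it up level

## Task

Lay the wooden retaining bar, grip upwards, across the two cradles on the ink carrier's end walls, over the three tins, and let go of it; only then take the carrier by its grip post, lift it so that its underside is about 12 cm above the table, and hold it there level and still for a good two seconds, with the tins and the bar in place. The program finishes while still holding the carrier in the air: do not put it down. Leave everything else on the table where it is.

Things in the scene. Friction and masses are not known exactly. Their poses are not given: they have to be found in the camera images.
- carrier: Loose plywood ink carrier, tray 232 mm long (its x), 164 mm wide (its y); low sides (28 mm), two end walls 54 mm high, 8 mm thick, at x = +-112 mm. A grip post stands in the middle; the y < 0 half has three cells with tins, the y > 0 half a fixed block of carving tools (tops to 82 mm). Loaded mass 0.55 to 0.75 kg, balanced nearly under the post. Origin: centre of underside, on the table; z up
- carrier_grip (a point): point on the axis of the carrier's wooden grip post, 110 mm above the carrier's underside (carrier x = y = 0). The post is 24 mm along the carrier's x, 20 mm along its y, and rises from 50 mm (partition top) to 132 mm. Beside its two faces across x nothing stands; the laid bar's grip block will stand beside it at y = -45 mm. Axes as the carrier's
- carrier_rest (a point): point midway between the two cradles at floor height (carrier x = 0, y = -45, z = 54 mm): the centre of the bar's underside comes here, bar along the carrier's x, either way round. Each cradle is two leaning ears, 22 mm high, on an end wall: a funnel 24 mm wide at the floor, about 40 mm at the top. Tin tops are 4 mm lower. Axes as the carrier's
- bar: Loose light-wood retaining bar, about 0.06 kg: lath 264 mm long (its x), 18 mm wide (its y), 10 mm thick, with an upright grip block on its middle; the same either way round. Starts lying on the table, grip up. Origin: centre of the lath's underside, z up
- bar_grip (a point): point inside the bar's grip block, on its axis, 42 mm above the bar's underside. The block is 22 mm along the bar's x and 18 mm along its y and rises from 10 mm (lath top) to 60 mm above the underside. Axes as the bar's
- tin0: closed ink tin, 54 mm across, 42 mm high, about 0.06 kg, standing loose on the carrier's floor (8 mm thick) in the cell at the carrier's -x end. Origin at the centre of its underside, z up
- tin1: closed ink tin, 54 mm across, 42 mm high, about 0.06 kg, standing loose on the carrier's floor (8 mm thick) in the middle cell. Origin at the centre of its underside, z up
- tin2: closed ink tin, 54 mm across, 42 mm high, about 0.06 kg, standing loose on the carrier's floor (8 mm thick) in the cell at the carrier's +x end. Origin at the centre of its underside, z up
- spare_tin: spare ink tin just like those in the carrier (54 mm across, 42 mm high), standing by itself on the table. Leave alone. Origin at the centre of its underside, z up
- tape: roll of card tape lying flat, 64 mm across, 24 mm high. Leave alone. Origin at the centre of its underside
- brayer: ink roller: dark rubber roller 70 mm long and 28 mm across with a wire fork and a wooden handle, about 140 mm overall, lying flat. Leave alone. Origin on the table near the handle's front end, x towards the roller
- palette_knife: palette knife lying flat, 200 mm long, dark handle. Leave alone. Origin about the middle of its underside, x along it
- brush_jar: white straight jar 72 mm across and 90 mm high with brushes standing in it, about 180 mm high in all. Leave alone. Origin at the centre of its underside
- mug: blue mug, 80 mm across, 90 mm high, with one handle. Leave alone. Origin at the centre of its underside
Things that resemble listed ones, but are neither listed nor needed, are in the scene too. Leave any black or pink look-alike of the tin0 alone.

How it is judged:
By the outcome, as a careful person would: the job done as asked, in the order asked, and still so for the second after the job is handed in, while the arm keeps its last pose, push and grip.
It also fails if it takes over 64 s, if anything falls off the work surface, if the arm or the gripper's body presses on something with over 40 N, if the wrist force passes 120 N, or if a joint passes its speed limit or range.

## Robot

A 6-joint arm with a two-finger parallel gripper is mounted at the origin on the work surface. World frame = base frame: x ahead of the robot, y to its left, z up, the work surface at z = 0. Lengths are in m, angles in rad, forces in N, time in s.
With the tool pointing down it reaches from about 0.3 to 0.875 m from the base axis. Payload 6.4 kg.
Tool frame: the origin (TCP) lies at the very end of the fingers, on their centre line; the grasp point (between the pads) lies 19 mm behind it; x points along the fingers, z is the direction in which the jaws open and shut, and the axes are right-handed (so a half turn about x gives the same grasp; the last joint's range is limited). The gripper opens to 88 mm and grips with 3 to 60 N. Pads are 18 mm wide; open, the fingers measure 123 mm over their backs; the gripper's body (75 mm by 187 mm) begins 45 mm behind the grasp point.
Start: joints at [1.135, 0.181, 1.607, -0, 1.354, -0.206], TCP at [0.131, 0.56, 0.239] pointing down, gripper open.
Joint ranges: [-2.99, 2.99], [-0.89, 2.07], [0.3, 2.58], [-1.14, 4.28], [0, 2.63], [-3.12, 3.12]. Speed limits (rad/s): [2.57, 2.57, 3.01, 3.14, 3.14, 3.14].

## Interface

Orientations are given as a rotation vector (axis times angle).
In Python, from plant import sensors, vision, order gives the robot as it stands. The module is installed in compiled form; this text tells all that it offers.
- The arm moves only by the shell command python3 -m jog 'ROWS' [FORCE]. ROWS is text: rows parted by semicolons, each of 7 numbers parted by spaces: the shift along the tool's x, y, z in m, then the turn, a rotation vector about the tool's x, y, z in rad, then the opening, from 0 (shut) to 1 (fully open). In form: tx ty tz wx wy wz jaw; .... A call has 1 to 12 rows; each row shifts and turns the commanded pose from where the row before left it, along the tool's axes as they then stand; what a row does not reach is not made up. A row lasts 1/12 s, in which the tool goes at most 41.7 mm and 7.16 degrees, less where a joint would pass 70% of its speed; a pose out of reach is approached as far as the arm can. A call with a gripper value outside its range is refused whole. The fingers move at their own pace and stop on an object; FORCE is the grip in N (left out, the last holds). Time passes only in rows, so rows that do not move let the fingers close. It gives the time, the measured TCP pose, the force and the opening at its end, in the units of the state.
- sensors.sense(): the state, without advancing time (a new reading comes with each control period).
- vision.get_image(name): name is "scene" or "top" or "wrist"; returns the picture (480x640x3 uint8, blue, green, red); there is no depth.
- vision.camera_params(name): a dict with "fx", "fy", "cx", "cy" (pixels), "rvec" (rotation vector, rad) and "tvec" (3), from world to camera coordinates, as OpenCV has them; the wrist camera has in their place "mount" (4x4, takes a point from camera to tool coordinates, whose origin is the TCP and whose axes are the tool frame's). Camera axes: x right, y down, z forward; pixel columns grow to the right and rows downward; lengths in m; the calibration is good to about 2 mm. A picture is of the moment at which its call begins: read the wrist's pose just before it. camera_params takes no time and is no camera call.
- order.sign_off(): hands the job in, once; it reports no verdict.
Trained networks look in the newest picture that a camera, given by its name, has taken for a name from the list of things; names that differ only in an ending like _2 or _b are one class to them, and where a whole thing is asked for, a point or a joint stands for the part that bears it (a point fixed in the world has none). Each returns a list of dicts, best first, with "score" (0 to 1); they miss things now and then, are a little off and sometimes report something else, mostly with a low value. They report only what shows in the picture. A call takes as long as a camera call. They do not tell look-alikes from the thing itself.
- vision.search_frame(target, camera): "extent" ([left, top, right, bottom] in pixels, round what is visible of it).
- vision.place_of(target, camera): "pixel" ([column, row] in pixels: a listed point, or the origin of a listed thing).
The state is a dict: "t": time; "qpos": joint angles; "qd": joint speeds; "tau": joint torques, N m; "tcp_pos": TCP position; "tool_rot": TCP orientation; "force": force on the tool from outside, world axes, zero at the start; "torque": the same for the moment, N m; "grip_width": finger opening in m.
Only numpy, scipy, OpenCV 4.12 (cv2) and the standard library are available. Lean on these libraries where they do the work, as an engineer would, in place of code of your own. Each camera call takes 0.05 s, during which the arm holds its last target. There are 200 camera calls.

## Working session

There is one attempt and no reset: what is moved stays moved. The work goes in short steps, Python scripts to look and compute and a shell command to move; the robot and the scene stay as the last step left them, time stands still between calls to the robot, and variables do not carry over. Pictures are saved under pics/ and viewed, about 8 in all and at most 12, crops included, and the job is handed in when it is done.

```bash
mkdir -p pics
cat > h.py <<'E'
import numpy as np, cv2
from scipy.spatial.transform import Rotation as R
from plant import sensors, vision, order
def cam(n):
    p=vision.camera_params(n)
    K=np.array([[p['fx'],0,p['cx']],[0,p['fy'],p['cy']],[0,0,1]])
    if 'mount' in p:
        s=sensors.sense(); T=np.eye(4); T[:3,:3]=R.from_rotvec(s['tool_rot']).as_matrix(); T[:3,3]=s['tcp_pos']
        T=np.linalg.inv(T@np.array(p['mount'])); return K,T[:3,:3],T[:3,3]
    return K,R.from_rotvec(p['rvec']).as_matrix(),np.array(p['tvec'])
def ray(c,px,z):
    K,Rm,t=c; o=-Rm.T@t; d=Rm.T@np.linalg.inv(K)@np.array([px[0],px[1],1]); return o+d*(z-o[2])/d[2]
def proj(c,P):
    K,Rm,t=c; q=K@(Rm@np.asarray(P,float)+t); return q[:2]/q[2]
E
python3 - <<'E'
from h import *
s=sensors.sense(); print({k:np.round(v,3).tolist() for k,v in s.items()})
H={'carrier':0,'carrier_grip':.11,'carrier_rest':.054,'bar':0,'bar_grip':.042,'tin0':.0,'tin2':0,'spare_tin':0,'tape':0,'brayer':0,'palette_knife':0,'brush_jar':0,'mug':0}
ims=[]
for n in('top','scene'):
    im=vision.get_image(n); cv2.imwrite(f'pics/{n}0.png',im); c=cam(n)
    print(n,'cam at',(-c[1].T@c[2]).round(2))
    for k,h in H.items():
        print(k,[(round(d['score'],2),np.round(d['pixel']).tolist(),ray(c,d['pixel'],h)[:2].round(3).tolist()) for d in vision.place_of(k,n)[:3]])
E
```

```text
{'t': 0.0, 'qpos': [1.135, 0.182, 1.608, -0.0, 1.354, -0.206], 'qd': [-0.0, -0.001, 0.001, 0.0, -0.0, 0.001], 'tau': [0.001, -43.386, -34.186, 0.07, 0.039, -0.0], 'tcp_pos': [0.131, 0.559, 0.238], 'tool_rot': [-1.039, 1.311, 1.038], 'force': [0.086, -1.135, -1.132], 'torque': [-0.035, 0.0, 0.002], 'grip_width': 0.088}
top cam at [ 0.27 -0.01  1.57]
carrier [(0.6, [371.0, 262.0], [0.49, -0.185])]
carrier_grip [(0.73, [379.0, 258.0], [0.484, -0.193])]
carrier_rest [(0.66, [388.0, 258.0], [0.494, -0.227])]
bar [(0.92, [234.0, 258.0], [0.494, 0.221])]
bar_grip [(0.72, [233.0, 260.0], [0.481, 0.216]), (0.19, [386.0, 258.0], [0.496, -0.222])]
tin0 [(0.89, [432.0, 267.0], [0.478, -0.362]), (0.88, [392.0, 285.0], [0.423, -0.247]), (0.81, [432.0, 302.0], [0.375, -0.361])]
tin2 [(0.89, [432.0, 267.0], [0.478, -0.362]), (0.88, [392.0, 285.0], [0.423, -0.247]), (0.81, [432.0, 302.0], [0.375, -0.361])]
spare_tin [(0.74, [313.0, 268.0], [0.468, -0.012])]
tape [(0.74, [312.0, 219.0], [0.616, -0.008])]
brayer [(0.78, [307.0, 175.0], [0.752, 0.01])]
palette_knife [(0.83, [379.0, 176.0], [0.752, -0.21
[... 402 characters left out ...]
rier_rest [(0.83, [226.0, 302.0], [0.493, -0.22])]
bar [(0.78, [336.0, 217.0], [0.487, 0.232])]
bar_grip [(0.9, [333.0, 209.0], [0.492, 0.207])]
tin0 [(0.86, [140.0, 334.0], [0.368, -0.358]), (0.85, [257.0, 320.0], [0.546, -0.185]), (0.83, [201.0, 312.0], [0.431, -0.237])]
tin2 [(0.86, [140.0, 334.0], [0.368, -0.358]), (0.85, [257.0, 320.0], [0.546, -0.185]), (0.83, [201.0, 312.0], [0.431, -0.237])]
spare_tin [(0.87, [279.0, 265.0], [0.477, -0.014])]
tape [(0.67, [324.0, 283.0], [0.603, -0.003])]
brayer [(0.9, [386.0, 307.0], [0.757, 0.01])]
palette_knife [(0.95, [330.0, 369.0], [0.746, -0.204]), (0.3, [327.0, 281.0], [0.605, 0.006])]
brush_jar [(0.7, [163.0, 447.0], [0.596, -0.513])]
mug []
```

View pics/top0.png

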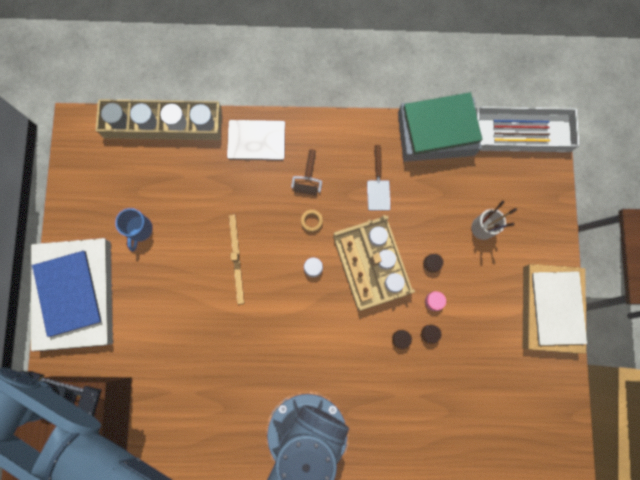

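View pics/scene0.png

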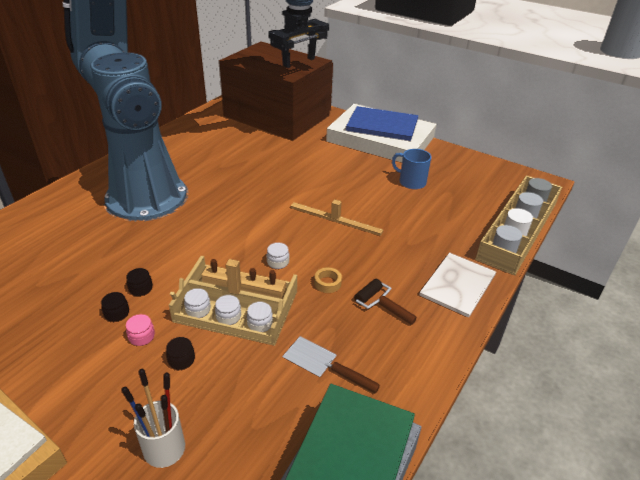

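The top view shows one bar, at (236,258), and one carrier, at (374,263) with its tins on the right (world -y) side. Look-alikes:
- **Bar:** the palette knife at (379,176) is the only vaguely similar thing.
- **Carrier:** the crate at (158,117), which has no post and is at the far edge.
- **Tins:** the black ones at (432,263), (431,334) and (401,339), the pink one at (436,301), and the spare at (313,268).

I choose the bar at (236,258) and the carrier at (374,263), and will check each in a wrist close-up.

```bash
cat >> h.py <<'E'
def delta(tgt,yaw):
    "shift in the present tool axes to TCP target, then turn (tool axes) to tool-down, jaw axis along yaw (deg, mod 180)"
    s=sensors.sense(); A=R.from_rotvec(s['tool_rot']).as_matrix(); p=np.array(s['tcp_pos'])
    best=None
    for a in(yaw,yaw+180):
        a=np.radians(a); x=np.array([0,0,-1.]); z=np.array([np.cos(a),np.sin(a),0]); B=np.c_[x,np.cross(z,x),z]
        w=R.from_matrix(A.T@B).as_rotvec()
        if best is None or np.linalg.norm(w)<np.linalg.norm(best): best=w
    jz=np.degrees(np.arctan2(A[1,2],A[0,2]))
    print('tcp',p.round(4),'jawyaw',jz.round(2),'tilt',np.degrees(np.arccos(-A[2,0])).round(2),'q6',round(s['qpos'][5],2),'t',round(s['t'],2),'w',round(s['grip_width'],4),'f',np.round(s['force'],1))
    print('shift(mm)',((A.T@(np.array(tgt)-p))*1000).round(1),'turn(rad)',best.round(4),'deg',np.degrees(best).round(2))
E
python3 - <<'E'
from h import *
delta([.43,.215,.25],5)
print(np.array(vision.camera_params('wrist')['mount']).round(3))
E
```

```text
tcp [0.131  0.5599 0.2387] jawyaw 76.83 tilt 0.0 q6 -0.21 t 1.4 w 0.0883 f [ 0.8 -0.6 -0. ]
shift(mm) [ -11.3 -369.8 -267.7] turn(rad) [ 1.2537e+00 -1.0000e-04 -0.0000e+00] deg [71.83 -0.   -0.  ]
[[-0.001 -0.261  0.965 -0.147]
 [ 0.    -0.965 -0.261  0.067]
 [ 1.    -0.     0.001  0.   ]
 [ 0.     0.     0.     1.   ]]
```

```bash
r="0"; python3 -m jog '0 -.0353 -.0195 0 0 0 1; 0 -.0353 -.0195 0 0 0 1; 0 -.0353 -.0195 0 0 0 1; 0 -.0353 -.0195 0 0 0 1; 0 -.0353 -.0195 0 0 0 1; 0 -.0353 -.0195 0 0 0 1; 0 -.0353 -.0195 0 0 0 1; 0 -.0353 -.0195 0 0 0 1; 0 -.0353 -.0195 0 0 0 1; 0 -.0353 -.0195 0 0 0 1; 0 -.0353 -.0195 0 0 0 1; 0 -.0353 -.0195 0 0 0 1'
python3 -m jog '0 0 0 .12 0 0 1;0 0 0 .12 0 0 1;0 0 0 .12 0 0 1;0 0 0 .12 0 0 1;0 0 0 .12 0 0 1;0 0 0 .12 0 0 1;0 0 0 .12 0 0 1;0 0 0 .12 0 0 1;0 0 0 .12 0 0 1;0 0 0 .12 0 0 1;0 0 0 .054 0 0 1;0 0 0 0 0 0 1'
python3 - <<'E'
from h import *
delta([.49,.235,.25],5)
c=cam('wrist'); im=vision.get_image('wrist'); cv2.imwrite('pics/w1.png',im)
for k,h in(('bar',0),('bar_grip',.042)):
    print(k,[(round(d['score'],2),np.round(d['pixel']).tolist(),ray(c,d['pixel'],h)[:2].round(4).tolist()) for d in vision.place_of(k,'wrist')[:2]])
E
```

```text
t: 2.4
tcp_pos: [0.4914, 0.2339, 0.239]
tool_rot: [-1.038, 1.309, 1.038]
force: [0.9, 0.6, -0.5]
grip_width: 0.0881
t: 3.4
tcp_pos: [0.4902, 0.2356, 0.2388]
tool_rot: [-0.067, 1.57, 0.067]
force: [0.0, 0.3, -0.3]
grip_width: 0.088
tcp [0.4902 0.2356 0.2388] jawyaw 4.88 tilt 0.01 q6 0.14 t 3.4 w 0.088 f [ 0.   0.3 -0.3]
shift(mm) [-11.2  -0.6  -0.2] turn(rad) [-0.0022  0.0001 -0.    ] deg [-0.12  0.01 -0.  ]
bar [(0.7, [319.0, 228.0], [0.4931, 0.2188])]
bar_grip [(0.7, [317.0, 240.0], [0.4913, 0.2173]), (0.62, [282.0, 422.0], [0.4716, 0.0231])]
```

View pics/w1.png

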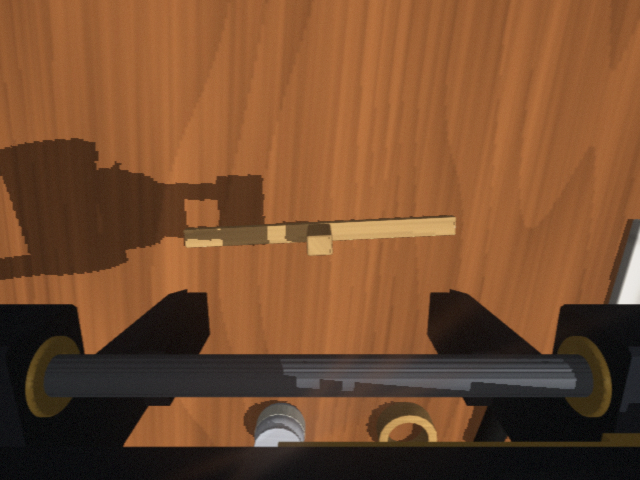

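The close-up shows the bar lying grip up, with lath ends near (184,238) and (455,226) and its block at (319,243). This is the right thing, and nothing else is near it.

Run:
```python
from h import *
c=cam('wrist')
a=ray(c,(184,239),.01);b=ray(c,(456,227),.01); print(a,b,np.linalg.norm(b-a),(a+b)/2,np.degrees(np.arctan2(*(b-a)[[1,0]])))
print(ray(c,(319.5,246),.06))
```

```text
[0.36213126 0.19839855 0.01      ] [0.6246612  0.23386256 0.01      ] 0.2649144497717138 [0.49339623 0.21613056 0.01      ] 7.693264709041126
[0.49325761 0.21632275 0.06      ]
```

```bash
python3 -m jog '0 0 0 -.0475 0 0 1; 0 -.0193 .0006 0 0 0 1; .03 0 0 0 0 0 1;.03 0 0 0 0 0 1;.03 0 0 0 0 0 1;.03 0 0 0 0 0 1;.03 0 0 0 0 0 1;.02 0 0 0 0 0 1;.015 0 0 0 0 0 1;.015 0 0 0 0 0 1; .0128 0 0 0 0 0 1; 0 0 0 0 0 0 1'
python3 - <<'E'
from h import *
delta([.4933,.2165,.026],7.6)
E
python3 -m jog '0 0 0 0 0 0 .5; 0 0 0 0 0 0 .3;0 0 0 0 0 0 .2;0 0 0 0 0 0 .1;0 0 0 0 0 0 0;0 0 0 0 0 0 0;0 0 0 0 0 0 0;0 0 0 0 0 0 0;0 0 0 0 0 0 0' 25
python3 - <<'E'
from h import *
delta([.4933,.2165,.25],7.6)
E
```

```text
t: 4.55
tcp_pos: [0.4914, 0.2161, 0.0233]
tool_rot: [-0.107, 1.573, 0.106]
force: [-0.5, 0.1, -0.1]
grip_width: 0.088
tcp [0.4914 0.2161 0.0233] jawyaw 7.76 tilt 0.26 q6 0.06 t 4.55 w 0.088 f [-0.5  0.1 -0.1]
shift(mm) [-2.7  0.2  2. ] turn(rad) [ 0.0027 -0.0045  0.0003] deg [ 0.16 -0.26  0.02]
t: 5.3
tcp_pos: [0.4933, 0.2165, 0.026]
tool_rot: [-0.106, 1.568, 0.106]
force: [-0.2, 1.2, -0.1]
grip_width: 0.0302
tcp [0.4933 0.2165 0.026 ] jawyaw 7.71 tilt 0.0 q6 0.06 t 5.3 w 0.0302 f [-0.2  1.2 -0.1]
shift(mm) [-224.   -0.   -0.] turn(rad) [0.0019 0.     0.    ] deg [0.11 0.   0.  ]
```

```bash
python3 -m jog '0 0 0 0 0 0 0;0 0 0 0 0 0 0;0 0 0 0 0 0 0;0 0 0 0 0 0 0;-.01 0 0 0 0 0 0;-.02 0 0 0 0 0 0;-.03 0 0 0 0 0 0;-.04 0 0 0 0 0 0;-.04 0 0 0 0 0 0;-.04 0 0 0 0 0 0;-.04 0 0 0 0 0 0; -.04 0 0 0 0 0 0'
python3 -m jog '0 -.02 -.003 0 0 0 0; 0 -.0355 -.005 0 0 0 0;0 -.0355 -.005 0 0 0 0;0 -.0355 -.005 0 0 0 0;0 -.0355 -.005 0 0 0 0;0 -.0355 -.005 0 0 0 0;0 -.0355 -.005 0 0 0 0;0 -.0355 -.005 0 0 0 0;0 -.0355 -.005 0 0 0 0;0 -.0355 -.005 0 0 0 0;0 -.0355 -.005 0 0 0 0;0 -.0355 -.005 0 0 0 0'
python3 -m jog '0 -.0355 -.005 0 0 0 0;0 -.0355 -.005 0 0 0 0;0 -.03 -.004 0 0 0 0;0 0 0 -.09 0 0 0;0 0 0 -.09 0 0 0; 0 0 0 0 0 0 0; 0 0 0 0 0 0 0'
python3 - <<'E'
from h import *
delta([.49,-.30,.286],18)
c=cam('wrist'); im=vision.get_image('wrist'); cv2.imwrite('pics/w2.png',im)
for k,h in(('carrier',0),('carrier_grip',.11),('carrier_rest',.054),('tin0',0)):
    print(k,[(round(d['score'],2),np.round(d['pixel']).tolist(),ray(c,d['pixel'],h)[:2].round(4).tolist()) for d in vision.place_of(k,'wrist')[:3]])
E
```

```text
t: 6.3
tcp_pos: [0.4926, 0.2164, 0.2887]
tool_rot: [-0.106, 1.568, 0.106]
force: [0.6, 0.7, -0.8]
grip_width: 0.022
t: 7.3
tcp_pos: [0.4903, -0.1997, 0.2867]
tool_rot: [-0.106, 1.568, 0.105]
force: [-0.3, -0.5, -0.6]
grip_width: 0.0218
t: 7.88
tcp_pos: [0.4903, -0.2999, 0.2862]
tool_rot: [-0.245, 1.557, 0.245]
force: [-1.3, -0.5, -1.5]
grip_width: 0.0216
tcp [ 0.4903 -0.2999  0.2862] jawyaw 17.86 tilt 0.0 q6 -1.07 t 7.88 w 0.0216 f [-1.3 -0.5 -1.5]
shift(mm) [ 0.2  0.  -0.4] turn(rad) [-0.0024  0.     -0.    ] deg [-0.14  0.   -0.  ]
carrier [(0.73, [342.0, 93.0], [0.4788, -0.1838]), (0.27, [346.0, 132.0], [0.4951, -0.2187])]
carrier_grip [(0.89, [354.0, 77.0], [0.4816, -0.1833])]
carrier_rest []
tin0 [(0.94, [410.0, 134.0], [0.5595, -0.1999]), (0.93, [302.0, 252.0], [0.49, -0.3577]), (0.84, [274.0, 132.0], [0.4235, -0.2418])]
```

View pics/w2.png

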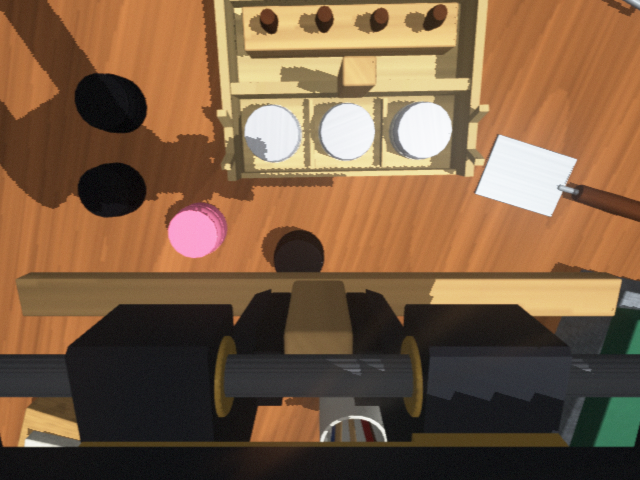

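The bar is held level. The carrier's post is at (359,71), its tins at (272,132), (347,130) and (422,130), and its ears at (220-240,115-165) and (465-485,110-165). The black and pink look-alikes stand outside it. I'll enlarge this for the corners.

Run:
```python
import cv2
im=cv2.imread('pics/w2.png')[0:190,200:500]; cv2.imwrite('pics/w2c.png',cv2.resize(im,None,fx=2.6,fy=2.6,interpolation=cv2.INTER_CUBIC))
```

```text
(no output)
```

View pics/w2c.png

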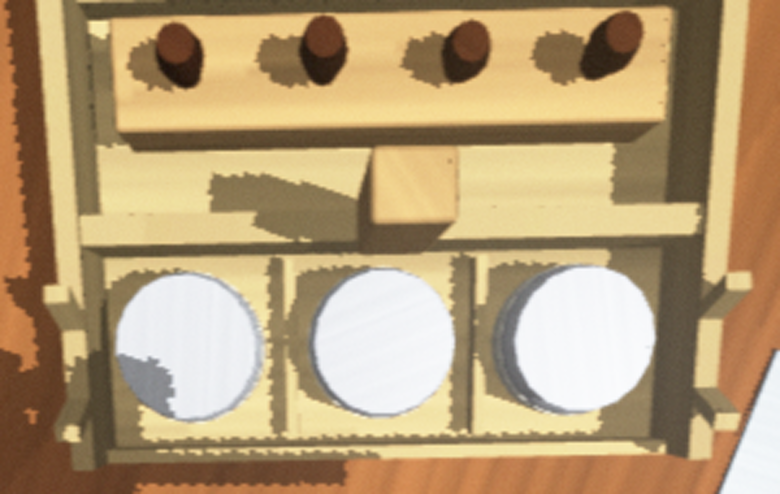

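Run:
```python
from h import *
c=cam('wrist'); f=lambda u,v,z: ray(c,(200+u/2.6,v/2.6),z)[:2]
P=[f(*q,.132) for q in((372,147),(458,149),(456,222),(371,222))]
m=np.mean(P,0); print('post',np.round(P,4).tolist(),m,[np.linalg.norm(P[i]-P[i-1]).round(4) for i in range(4)])
ang=lambda a,b: np.degrees(np.arctan2(*(b-a)[::-1])).round(2)
for n,a,b in(('part lo',f(80,245,.05),f(700,233,.05)),('part hi',f(80,217,.05),f(700,203,.05)),('wall ends',f(73,470,.054),f(713,458,.054)),('block hi',f(118,133,.05+.0),f(664,121,.05))):
    print(n,a.round(4),b.round(4),np.linalg.norm(b-a).round(4),ang(a,b),((a+b)/2).round(4))
for th in(19,20,21,22):
    t=np.radians(th); y=np.array([-np.sin(t),np.cos(t)]); print(th,'rest',m-.045*y,'wall ends mid',m-.082*y)
t=np.radians(19.6); X=np.array([np.cos(t),np.sin(t)]);Y=np.array([-X[1],X[0]])
for xx,yy,z,n in((-.112,-.025,.076,'ear'),(.112,-.025,.076,'ear'),(.112,-.065,.076,'ear'),(-.112,-.065,.076,'ear')):
    q=m+X*xx+Y*yy; p=proj(c,[*q,z]); print(n,((p-[200,0])*2.6).round(0))
```

```text
post [[0.4693, -0.1766], [0.4913, -0.17], [0.4971, -0.1873], [0.4751, -0.1944]] [ 0.4832003  -0.18206992] [np.float64(0.0187), np.float64(0.0231), np.float64(0.0182), np.float64(0.0232)]
part lo [ 0.3823 -0.2216] [ 0.5865 -0.1511] 0.216 19.04 [ 0.4844 -0.1863]
part hi [ 0.38   -0.2127] [ 0.5825 -0.1422] 0.2145 19.2 [ 0.4813 -0.1775]
wall ends [ 0.4004 -0.297 ] [ 0.6206 -0.221 ] 0.233 19.06 [ 0.5105 -0.259 ]
block hi [ 0.3855 -0.183 ] [ 0.5605 -0.1222] 0.1853 19.15 [ 0.473  -0.1526]
19 rest [ 0.49785086 -0.22461826] wall ends mid [ 0.50989689 -0.25960245]
20 rest [ 0.4985912  -0.22435609] wall ends mid [ 0.51124595 -0.25912472]
21 rest [ 0.49932686 -0.22408104] wall ends mid [ 0.51258647 -0.25862352]
22 rest [ 0.50005759 -0.2237932 ] wall ends mid [ 0.51391804 -0.258099  ]
ear [ 58. 306.]
ear [738. 286.]
ear [729. 411.]
ear [ 68. 430.]
```

Post size (23 × 18.5 mm), partition length (216) and wall ends (233) all fit. So the carrier is at (0.483, -0.182) with yaw 19.1°, and the rest point is at (0.498, -0.2246).

```bash
python3 -m jog '0 0 0 -.0216 0 0 0; 0 .023 .0106 0 0 0 0;0 .023 .0106 0 0 0 0;0 .0227 .0105 0 0 0 0; .03 0 0 0 0 0 0; .03 0 0 0 0 0 0; .03 0 0 0 0 0 0; .03 0 0 0 0 0 0; .03 0 0 0 0 0 0; .02 0 0 0 0 0 0; .006 0 0 0 0 0 0; 0 0 0 0 0 0 0'
python3 -m jog '0 0 0 0 0 0 0;0 0 0 0 0 0 0;0 0 0 0 0 0 0'
python3 - <<'E'
from h import *
delta([.4978,-.2246,.08],19.1)
im=vision.get_image('wrist'); cv2.imwrite('pics/w3.png',im)
E
```

```text
t: 9.13
tcp_pos: [0.4968, -0.2238, 0.1082]
tool_rot: [-0.262, 1.557, 0.266]
force: [0.4, -0.1, -1.0]
grip_width: 0.0218
t: 9.38
tcp_pos: [0.499, -0.2255, 0.1118]
tool_rot: [-0.266, 1.552, 0.262]
force: [-0.9, -0.1, -0.7]
grip_width: 0.0218
tcp [ 0.499  -0.2255  0.1118] jawyaw 19.27 tilt 0.2 q6 -0.98 t 9.38 w 0.0218 f [-0.9 -0.1 -0.7]
shift(mm) [31.8  1.3 -0.9] turn(rad) [0.0029 0.0019 0.0028] deg [0.17 0.11 0.16]
```

View pics/w3.png

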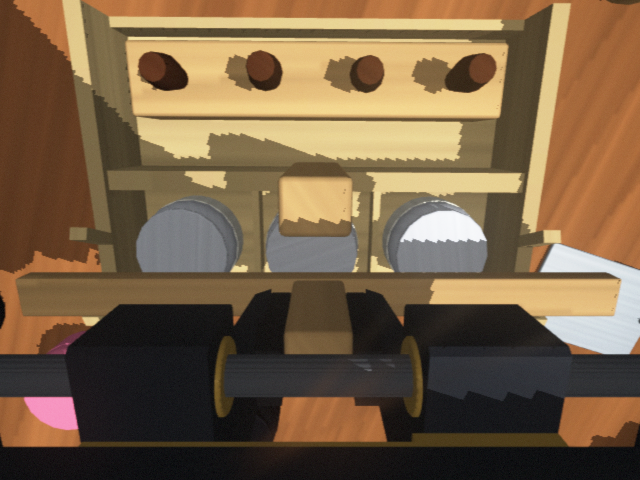

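The bar hangs above the cradles: its block at column 318 lines up with the post at column 316, and the +y ears show at (85,234) and (550,237). I'll check the lateral fit by projection.

Run:
```python
from h import *
s=sensors.sense();delta([.4978,-.2246,.08],19.1)
c=cam('wrist'); t=np.radians(19.1); X=np.array([np.cos(t),np.sin(t)]);Y=np.array([-X[1],X[0]]); m=np.array([.483,-.182])
C=lambda x,y,z: proj(c,[*(m+X*x+Y*y),z]).round(0)
print('post top',C(-.012,.01,.132),C(.012,.01,.132),C(.012,-.01,.132),C(-.012,-.01,.132))
print('ear tips',C(-.112,-.025,.076),C(.112,-.025,.076),C(-.112,-.065,.076),C(.112,-.065,.076))
p=np.array(s['tcp_pos']); A=R.from_rotvec(s['tool_rot']).as_matrix()
L=lambda x,y,z: proj(c,p+A@np.array([.026-z,y,x])).round(0)
print('lath +y bottom',L(-.132,.009,0),L(.132,.009,0),'top +y',L(-.132,.009,.01),L(.132,.009,.01),'top -y',L(-.132,-.009,.01),'block top',L(-.011,.009,.06),L(.011,-.009,.06))
```

```text
tcp [ 0.4988 -0.2254  0.1117] jawyaw 19.27 tilt 0.18 q6 -0.98 t 9.43 w 0.0215 f [ 0.4 -0.7 -0.7]
shift(mm) [31.6  1.2 -0.8] turn(rad) [0.0029 0.0017 0.0026] deg [0.17 0.1  0.15]
post top [278. 176.] [354. 176.] [352. 238.] [279. 238.]
ear tips [ 80. 240.] [552. 241.] [ 92. 317.] [539. 318.]
lath +y bottom [ 30. 271.] [605. 271.] top +y [ 14. 279.] [621. 279.] top -y [ 22. 317.] block top [282. 332.] [351. 383.]
```

Everything projects within a pixel or two of where it should be. Lowering onto the cradles.

```bash
python3 -m jog '0 .001 -.0008 0 0 0 0; .008 0 0 0 0 0 0;.008 0 0 0 0 0 0;.006 0 0 0 0 0 0;.004 0 0 0 0 0 0;.003 0 0 0 0 0 0;.002 0 0 0 0 0 0;0 0 0 0 0 0 0;0 0 0 0 0 0 0;0 0 0 0 0 0 0'
python3 - <<'E'
from h import *
delta([.4978,-.2246,.08],19.1)
E
```

```text
t: 10.27
tcp_pos: [0.4965, -0.224, 0.0798]
tool_rot: [-0.264, 1.556, 0.264]
force: [-5.6, 2.2, 10.4]
grip_width: 0.0215
tcp [ 0.4965 -0.224   0.0798] jawyaw 19.27 tilt 0.06 q6 -0.98 t 10.27 w 0.0215 f [-5.6  2.2 10.4]
shift(mm) [-0.2 -1.   1.1] turn(rad) [ 0.003  -0.0009 -0.0005] deg [ 0.17 -0.05 -0.03]
```

Contact at the cradle floor height, 10 N. Ease off slightly, open, then rise.

```bash
python3 -m jog '-.0007 0 0 0 0 0 0;0 0 0 0 0 0 .4;0 0 0 0 0 0 .6;0 0 0 0 0 0 .6;0 0 0 0 0 0 .6;0 0 0 0 0 0 .6'
python3 -m jog '0 0 0 0 0 0 .6;0 0 0 0 0 0 .6;-.01 0 0 0 0 0 .6;-.02 0 0 0 0 0 .6;-.03 0 0 0 0 0 .6;-.03 0 0 0 0 0 .6;-.03 0 0 0 0 0 .6;-.03 0 0 0 0 0 .6;-.03 0 0 0 0 0 .6;-.02 -.03 0 0 0 0 .8;0 -.03 0 0 0 0 1;0 0 0 0 0 0 1'
python3 -m jog '0 -.02 0 0 0 0 1;0 0 0 0 0 0 1;0 0 0 0 0 0 1'
python3 - <<'E'
from h import *
delta([.483,-.182,.28],19.1)
im=vision.get_image('wrist'); cv2.imwrite('pics/w4.png',im)
c=cam('wrist'); t=np.radians(19.1); X=np.array([np.cos(t),np.sin(t)]);Y=np.array([-X[1],X[0]]); m=np.array([.483,-.182])
C=lambda x,y,z: proj(c,[*(m+X*x+Y*y),z]).round(0)
print('post top',C(-.012,.01,.132),C(.012,-.01,.132),'lath top',C(-.132,-.036,.064),C(.132,-.036,.064),C(.132,-.054,.064),C(-.132,-.054,.064),'blk',C(-.011,-.036,.114),C(.011,-.054,.114))
E
```

```text
t: 10.77
tcp_pos: [0.4967, -0.224, 0.0795]
tool_rot: [-0.264, 1.555, 0.264]
force: [0.2, -0.1, -0.1]
grip_width: 0.0522
t: 11.77
tcp_pos: [0.5179, -0.2852, 0.2826]
tool_rot: [-0.266, 1.552, 0.257]
force: [-0.2, 0.5, -0.9]
grip_width: 0.0709
t: 12.02
tcp_pos: [0.5227, -0.2994, 0.2794]
tool_rot: [-0.262, 1.555, 0.264]
force: [0.2, 0.7, -0.1]
grip_width: 0.0877
tcp [ 0.5227 -0.2994  0.2794] jawyaw 19.2 tilt 0.07 q6 -1.05 t 12.02 w 0.0877 f [ 0.2  0.7 -0.1]
shift(mm) [ -0.5 124.    1.1] turn(rad) [ 0.0018 -0.0004 -0.0011] deg [ 0.1  -0.02 -0.06]
post top [302.  39.] [337.  71.] lath top [167. 116.] [471. 117.] [469. 139.] [169. 138.] blk [304. 113.] [334. 138.]
```

View pics/w4.png

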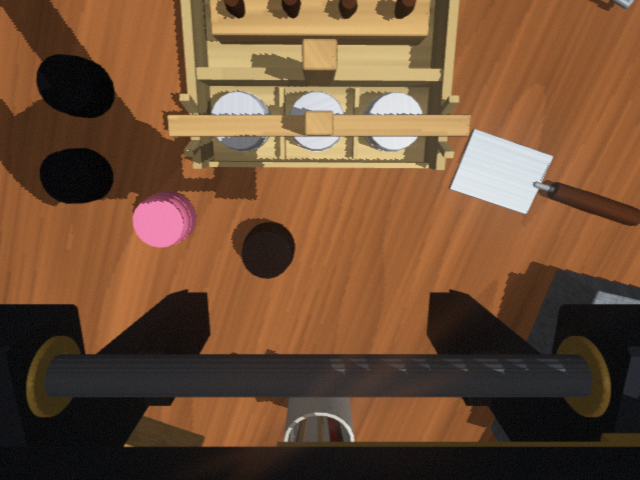

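The bar lies in both cradles: lath from (168,126) to (470,125), within a pixel of prediction and level, with its block at (319,123), the post at (319,55) and all three tins in place. Next, the post.

```bash
python3 -m jog '0 .031 .001 .0018 0 0 1;0 .031 0 0 0 0 1;0 .031 0 0 0 0 1;0 .031 0 0 0 0 1;0 0 0 0 0 0 1;.03 0 0 0 0 0 1;.03 0 0 0 0 0 1;.03 0 0 0 0 0 1;.03 0 0 0 0 0 1;.03 0 0 0 0 0 1;.02 0 0 0 0 0 1;.01 0 0 0 0 0 1'
python3 -m jog '.008 0 0 0 0 0 1;0 0 0 0 0 0 1;0 0 0 0 0 0 1;0 0 0 0 0 0 1'
python3 - <<'E'
from h import *
delta([.483,-.182,.091],19.1)
E
```

```text
t: 13.07
tcp_pos: [0.4813, -0.1804, 0.0967]
tool_rot: [-0.26, 1.558, 0.266]
force: [0.1, 0.1, -0.3]
grip_width: 0.0883
t: 13.4
tcp_pos: [0.4843, -0.1827, 0.0931]
tool_rot: [-0.264, 1.553, 0.261]
force: [0.7, 0.3, -0.6]
grip_width: 0.0885
tcp [ 0.4843 -0.1827  0.0931] jawyaw 19.16 tilt 0.15 q6 -0.92 t 13.4 w 0.0885 f [ 0.7  0.3 -0.6]
shift(mm) [ 2.1  1.1 -1. ] turn(rad) [0.0011 0.0016 0.002 ] deg [0.06 0.09 0.12]
```

Close onto the post gently, then firm the grip.

```bash
python3 -m jog '.001 0 0 0 0 0 .8;0 0 0 0 0 0 .6;0 0 0 0 0 0 .5;0 0 0 0 0 0 .4;0 0 0 0 0 0 .35;0 0 0 0 0 0 .3;0 0 0 0 0 0 .25;0 0 0 0 0 0 .2;0 0 0 0 0 0 .1;0 0 0 0 0 0 0;0 0 0 0 0 0 0;0 0 0 0 0 0 0' 10
python3 -m jog '0 0 0 0 0 0 0;0 0 0 0 0 0 0;0 0 0 0 0 0 0;0 0 0 0 0 0 0;0 0 0 0 0 0 0;0 0 0 0 0 0 0' 50
python3 - <<'E'
from h import *
delta([.483,-.182,.091],19.1)
E
```

```text
t: 14.4
tcp_pos: [0.4832, -0.1821, 0.0906]
tool_rot: [-0.262, 1.555, 0.262]
force: [-1.6, -1.1, 0.9]
grip_width: 0.0241
t: 14.9
tcp_pos: [0.4832, -0.1821, 0.0906]
tool_rot: [-0.262, 1.555, 0.262]
force: [-2.4, 0.0, 0.9]
grip_width: 0.0238
tcp [ 0.4832 -0.1821  0.0906] jawyaw 19.15 tilt 0.02 q6 -0.92 t 14.9 w 0.0238 f [-2.4  0.   0.9]
shift(mm) [-0.4  0.2 -0.1] turn(rad) [ 0.0009 -0.0003 -0.0001] deg [ 0.05 -0.02 -0.01]
```

Gripped at 24 mm, the post's width. Lifting 120 mm smoothly to TCP z ≈ 0.2106.

```bash
python3 -m jog '-.001 0 0 0 0 0 0;-.002 0 0 0 0 0 0;-.003 0 0 0 0 0 0;-.004 0 0 0 0 0 0;-.005 0 0 0 0 0 0;-.006 0 0 0 0 0 0;-.007 0 0 0 0 0 0;-.008 0 0 0 0 0 0;-.008 0 0 0 0 0 0;-.008 0 0 0 0 0 0;-.008 0 0 0 0 0 0;-.008 0 0 0 0 0 0'
python3 -m jog '-.008 0 0 0 0 0 0;-.008 0 0 0 0 0 0;-.008 0 0 0 0 0 0;-.007 0 0 0 0 0 0;-.006 0 0 0 0 0 0;-.005 0 0 0 0 0 0;-.004 0 0 0 0 0 0;-.003 0 0 0 0 0 0;-.002 0 0 0 0 0 0;-.001 0 0 0 0 0 0;0 0 0 0 0 0 0;0 0 0 0 0 0 0'
python3 - <<'E'
from h import *
delta([.483,-.182,.211],19.1); print(sensors.sense()['torque'])
im=vision.get_image('scene'); cv2.imwrite('pics/s2.png',im)
w=vision.get_image('wrist'); cv2.imwrite('pics/w5.png',w)
cv2.imwrite('pics/both.png',np.vstack([cv2.resize(im[130:370,80:480],(640,384)),cv2.resize(w[:300],None,fx=.7,fy=.7).copy()[:, :448].copy() if 0 else cv2.copyMakeBorder(cv2.resize(w[:300],None,fx=.7,fy=.7),0,0,0,192,0)]))
E
```

```text
t: 15.9
tcp_pos: [0.4834, -0.1821, 0.1596]
tool_rot: [-0.263, 1.554, 0.262]
force: [-0.3, -0.2, -7.7]
grip_width: 0.0239
t: 16.9
tcp_pos: [0.4832, -0.182, 0.2103]
tool_rot: [-0.262, 1.555, 0.263]
force: [0.2, -0.3, -7.8]
grip_width: 0.0235
tcp [ 0.4832 -0.182   0.2103] jawyaw 19.16 tilt 0.03 q6 -0.92 t 16.9 w 0.0235 f [ 0.2 -0.3 -7.8]
shift(mm) [-0.7  0.1 -0.2] turn(rad) [ 0.001  -0.0003 -0.0004] deg [ 0.06 -0.02 -0.02]
[-0.1075938  -0.03563151  0.00205759]
```

View pics/both.png

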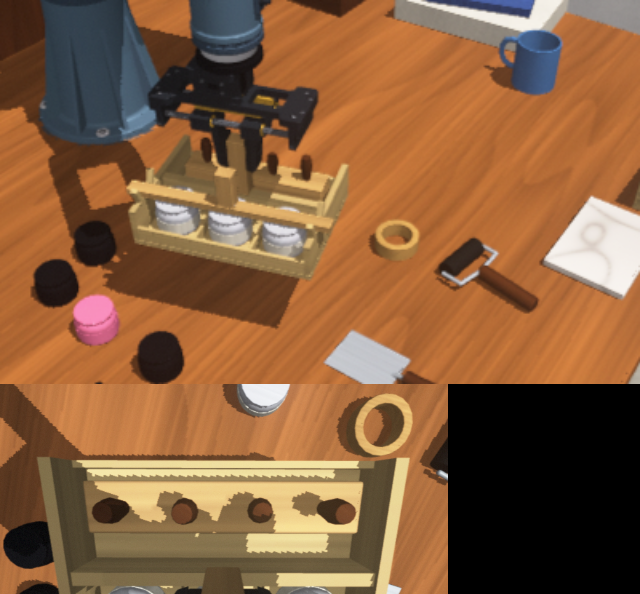

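The carrier is in the air and level, with the bar at (230,205) in the stacked view across both walls and the three tins beneath it. Load is 7.8 N. Now hold still and compare wrist pictures for slip or tilt.

```bash
python3 -m jog '0 0 0 0 0 0 0;0 0 0 0 0 0 0;0 0 0 0 0 0 0;0 0 0 0 0 0 0;0 0 0 0 0 0 0;0 0 0 0 0 0 0;0 0 0 0 0 0 0;0 0 0 0 0 0 0;0 0 0 0 0 0 0;0 0 0 0 0 0 0;0 0 0 0 0 0 0;0 0 0 0 0 0 0'
python3 -m jog '0 0 0 0 0 0 0;0 0 0 0 0 0 0;0 0 0 0 0 0 0;0 0 0 0 0 0 0;0 0 0 0 0 0 0;0 0 0 0 0 0 0;0 0 0 0 0 0 0;0 0 0 0 0 0 0;0 0 0 0 0 0 0;0 0 0 0 0 0 0;0 0 0 0 0 0 0;0 0 0 0 0 0 0'
python3 -m jog '0 0 0 0 0 0 0;0 0 0 0 0 0 0;0 0 0 0 0 0 0;0 0 0 0 0 0 0;0 0 0 0 0 0 0;0 0 0 0 0 0 0;0 0 0 0 0 0 0;0 0 0 0 0 0 0;0 0 0 0 0 0 0;0 0 0 0 0 0 0;0 0 0 0 0 0 0;0 0 0 0 0 0 0'
python3 - <<'E'
from h import *
delta([.483,-.182,.211],19.1)
w=vision.get_image('wrist'); a=cv2.imread('pics/w5.png'); print('wrist diff',np.abs(w.astype(int)-a)[100:300,50:580].mean())
im=vision.get_image('scene'); b=cv2.imread('pics/s2.png'); print('scene diff',np.abs(im.astype(int)-b).mean())
# levelness: wall tops and end-wall corners predicted for a level carrier at this height
c=cam('wrist'); t=np.radians(19.1); X=np.array([np.cos(t),np.sin(t)]);Y=np.array([-X[1],X[0]]); m=np.array([.483,-.182])
C=lambda x,y,z: (proj(c,[*(m+X*x+Y*y),z+.12])).round(0)
print('+y outer wall corners',C(-.116,.082,.054),C(.116,.082,.054),'partition top hi',C(-.108,.003,.05),C(.108,.003,.05))
cv2.imwrite('pics/fin.png',np.hstack([cv2.resize(im[130:370,80:480],(500,300)),w[:300,:300]]) if 0 else w)
E
```

```text
t: 18.0
tcp_pos: [0.4833, -0.1821, 0.2106]
tool_rot: [-0.262, 1.555, 0.262]
force: [-0.2, 0.5, -7.1]
grip_width: 0.0236
t: 19.0
tcp_pos: [0.4833, -0.1821, 0.2106]
tool_rot: [-0.262, 1.555, 0.262]
force: [-0.5, 0.7, -6.1]
grip_width: 0.0234
t: 20.0
tcp_pos: [0.4833, -0.1821, 0.2106]
tool_rot: [-0.262, 1.555, 0.262]
force: [-0.4, 0.0, -7.5]
grip_width: 0.0233
tcp [ 0.4833 -0.1821  0.2106] jawyaw 19.15 tilt 0.0 q6 -0.92 t 20.0 w 0.0233 f [-0.4  0.  -7.5]
shift(mm) [-0.4  0.2 -0.3] turn(rad) [ 0.001 -0.    -0.   ] deg [ 0.05 -0.   -0.  ]
wrist diff 2.2944748427672956
scene diff 0.9611328125
+y outer wall corners [ 52. 104.] [583. 105.] partition top hi [101. 273.] [534. 273.]
```

View pics/fin.png

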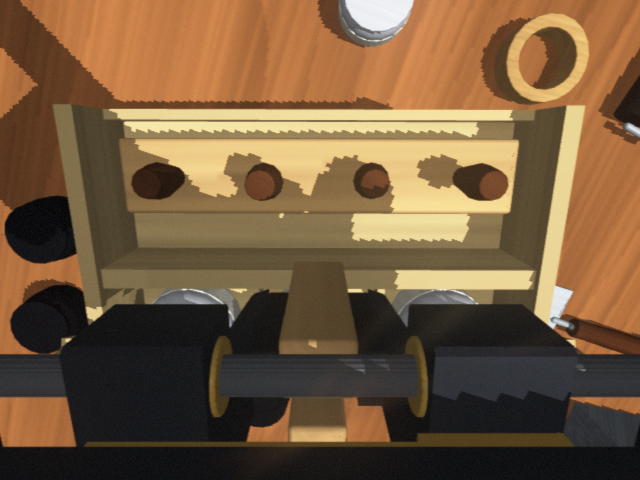

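The wall corners at (54,104) and (583,105) and the partition ends near (101,270) and (534,270) fit the level, 12 cm prediction within 3 px. Held still for over 3 s, so I'm handing in.

```bash
python3 -c "
from plant import order; print(order.sign_off())"
```

```text
the job is handed in; nothing more can be done
None
```

I laid the bar grip up in both cradles and let go of it. Then I took the carrier by its post at 50 N, lifted it 12 cm and handed the job in at about t = 20 s with it still held in the air.

- **Bar placing:** after release, a wrist picture showed the lath within a pixel of where it should lie in both cradles, with all three tins in place. The bar met the cradle floor with about 10 N before I opened the gripper.
- **Hold:** the TCP stayed at z = 0.2106 m with 0° tilt for about 3 s. The load was 6 to 8 N, and the grip width read 23.3 to 23.6 mm on the 24 mm post.
- **Level and still:** the carrier's corners fit a level carrier at 12 cm to within about 3 pixels, and pictures taken before and after the hold barely differed.
- **Not fully seen at the end:** the gripper hides most of the bar in the last wrist picture. I judged the bar and tins in place from the scene picture at the start of the hold; a later scene picture barely differed from it.

No check failed or disagreed. I moved nothing else on the table.

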